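Fit-test a sleeve and set the result selector

TASK

Fit-test the aluminium sleeve that stands on the round rubber pad: lower it, without dropping it, over the stepped gauge pin as far as it will go, and let go of it. Then turn the selector knob on the sloping box to click in at the result: three dots if the sleeve went all the way down to the gauge's base, four dots if it stopped on the pin's step. Leave the sleeve on the gauge, and leave the other sleeve in its square tray and the things around undisturbed.

Things in the scene. Friction and masses are not known exactly. Their poses are not given: they have to be found in the camera images.
- sleeve_wide: Plain aluminium tube, outside diameter 56 mm, 80 mm long, straight bore of 38 mm, 0.2 to 0.42 kg, standing upright open at both ends. Origin: centre of its lower end; z up along the tube. It stands either on the round pad or in the square tray. Its bore passes the whole gauge pin, so it goes down to the base.
- sleeve_narrow: Plain aluminium tube with the same outside (56 mm diameter, 80 mm long), but a bore of 30 mm. Origin: centre of its lower end; z up. It stands on the other one of the two places. Its bore passes only the thin upper part of the gauge pin, so it stops on the step.
- pad: Round grey rubber pad with a thin groove near its edge, 110 mm diameter, 6 mm thick, fixed. The sleeve to be tested stands within 8 mm of its centre. Origin: centre of its underside, on the table.
- tray: Square plywood tray, 120 x 120 mm, rim 20 mm high, floor 6 mm thick, fixed. The sleeve standing in it is not to be touched. Origin: centre of its underside, on the table.
- gauge_seat (a point): Gauge: fixed upright steel pin on a round base (100 mm diameter, 10 mm thick). This point: centre of the base's upper face, 10 mm above the table, at the pin's foot; z up. Lower part of the pin: 34 mm diameter, 35 mm high, upper edge chamfered 3 mm; then the step; thin upper part: 26 mm diameter, 35 mm high, tapered tip 70 mm above this point.
- gauge_step (a point): Centre of the gauge pin's step (shoulder), 35 mm straight above gauge_seat, 45 mm above the table; z up. A narrow sleeve's lower end comes to rest here.
- console: Grey box, fixed, with a sloping face that carries the selector knob. 160 mm wide, 160 mm deep, 30 mm high at the front, 142 mm at the back. The face slopes at 35 degrees, looking up and to the box's front (-x of its frame, roughly towards the robot). Origin: centre of its underside, on the table; z up.
- knob_grip (a point): On the knob's axis at grip height, turning with it: x to the pointer (pointed end, white line), y across the bar (grip along y), z out of the sloping face along the axis, 35 degrees from vertical. Black knob: flat-sided bar 18 mm wide, 59 mm long, 38 mm high, on a round skirt of 72 mm diameter, 10 mm thick. Bar's top 12 mm outward of this point, skirt's top 24 mm inward, face 37 mm inward.
- selector (a joint): Knob angle, rad, growing clockwise as seen facing the sloping face. Four detents 28 degrees apart, marked with dots: one dot at 0, two at 0.489, three at 0.977, four at 1.466; end stops 0.12 beyond the outer ones. Midway between two and three dots the pointer points straight up the slope. Let go, it springs to the nearest detent; turning takes up to 0.12 N m. Starts at one or two dots.
- tin: Bystander: round steel tin, 90 mm diameter, 65 mm high, loose. Origin: centre of its underside.
- bin: Bystander: empty yellow plastic parts bin, 100 x 150 mm, 60 mm high, loose. Origin: centre of its underside.
- driver: Bystander: screwdriver, 200 mm long, lying on the table, loose. Origin: under its middle.
Not all that is in view belongs to the job. Leave any brown or green look-alike of the sleeve_wide alone.

How it is judged:
On the way, in this order (a step that is already met when the one before it is completed fails the run):
1. The sleeve from the pad, still in the grip, is over the pin within 15 mm of where it must stop (((z of sleeve_wide in the frame of gauge_seat below 0.015 m and horizontal distance between sleeve_wide and gauge_seat below 0.006 m and contact force between the fingers and sleeve_wide above 0.5 N and horizontal distance between sleeve_narrow and tray below 0.035 m and angle between sleeve_narrow's own z axis and vertical below 0.06 rad and height (world z) of sleeve_narrow below 0.012 m) or (z of sleeve_narrow in the frame of gauge_step below 0.015 m and horizontal distance between sleeve_narrow and gauge_step below 0.006 m and contact force between the fingers and sleeve_narrow above 0.5 N and horizontal distance between sleeve_wide and tray below 0.035 m and angle between sleeve_wide's own z axis and vertical below 0.06 rad and height (world z) of sleeve_wide below 0.012 m))), for 0.05 s.
2. The sleeve is down as far as it goes and let go of, and the selector is still at one or two dots (((z of sleeve_wide in the frame of gauge_seat between -0.004 and 0.004 m and horizontal distance between sleeve_wide and gauge_seat below 0.005 m and angle between each of sleeve_wide, sleeve_narrow's own z axis and vertical below 0.06 rad and contact force between the fingers and sleeve_wide below 0.1 N and linear speed of sleeve_wide below 0.02 m/s and horizontal distance between sleeve_narrow and tray below 0.035 m and height (world z) of sleeve_narrow below 0.012 m) or (z of sleeve_narrow in the frame of gauge_step between -0.004 and 0.004 m and horizontal distance between sleeve_narrow and gauge_step below 0.005 m and angle between each of sleeve_narrow, sleeve_wide's own z axis and vertical below 0.06 rad and contact force between the fingers and sleeve_narrow below 0.1 N and linear speed of sleeve_narrow below 0.02 m/s and horizontal distance between sleeve_wide and tray below 0.035 m and height (world z) of sleeve_wide below 0.012 m)) and value of joint selector below 0.733038 rad), for 0.1 s.
3. The selector is at the result's mark (((z of sleeve_wide in the frame of gauge_seat between -0.004 and 0.004 m and horizontal distance between sleeve_wide and gauge_seat below 0.005 m and angle between each of sleeve_wide, sleeve_narrow's own z axis and vertical below 0.06 rad and value of joint selector between 0.887384 and 1.06738 rad and horizontal distance between sleeve_narrow and tray below 0.035 m and height (world z) of sleeve_narrow below 0.012 m) or (z of sleeve_narrow in the frame of gauge_step between -0.004 and 0.004 m and horizontal distance between sleeve_narrow and gauge_step below 0.005 m and angle between each of sleeve_narrow, sleeve_wide's own z axis and vertical below 0.06 rad and value of joint selector between 1.37608 and 1.55608 rad and horizontal distance between sleeve_wide and tray below 0.035 m and height (world z) of sleeve_wide below 0.012 m))), for 0.2 s.
At the end, for the whole second after the job is handed in: The pad's sleeve is released, at rest, upright on the pin, within 5 mm of its axis and 4 mm of its stop (wide: base; narrow: step); selector within 0.09 rad of three dots (wide) or four dots (narrow); the other sleeve upright in the tray within 35 mm of its centre (((z of sleeve_wide in the frame of gauge_seat between -0.004 and 0.004 m and horizontal distance between sleeve_wide and gauge_seat below 0.005 m and angle between each of sleeve_wide, sleeve_narrow's own z axis and vertical below 0.06 rad and contact force between the fingers and sleeve_wide below 0.1 N and linear speed of sleeve_wide below 0.02 m/s and value of joint selector between 0.887384 and 1.06738 rad and horizontal distance between sleeve_narrow and tray below 0.035 m and height (world z) of sleeve_narrow below 0.012 m) or (z of sleeve_narrow in the frame of gauge_step between -0.004 and 0.004 m and horizontal distance between sleeve_narrow and gauge_step below 0.005 m and angle between each of sleeve_narrow, sleeve_wide's own z axis and vertical below 0.06 rad and contact force between the fingers and sleeve_narrow below 0.1 N and linear speed of sleeve_narrow below 0.02 m/s and value of joint selector between 1.37608 and 1.55608 rad and horizontal distance between sleeve_wide and tray below 0.035 m and height (world z) of sleeve_wide below 0.012 m)) and velocity of joint selector between -0.1 and 0.1 rad/s); the robot touches nothing.
It fails at once if the tin is shifted by more than 30 mm (distance of tin from where it was at the start of the episode above 0.03 m).
It fails at once if the bin is shifted by more than 30 mm (distance of bin from where it was at the start of the episode above 0.03 m).
It fails at once if the driver is shifted by more than 30 mm (distance of driver from where it was at the start of the episode above 0.03 m).
It also fails if it takes over 51 s, if anything falls off the work surface, if the arm or the gripper's body presses on something with over 40 N, if the wrist force passes 120 N, or if a joint passes its speed limit or range.

ROBOT

A 6-joint arm with a two-finger parallel gripper is mounted at the origin on the work surface. World frame = base frame: x ahead of the robot, y to its left, z up, the work surface at z = 0. Lengths are in m, angles in rad, forces in N, time in s.
With the tool pointing down it reaches from about 0.3 to 0.775 m from the base axis. Payload 14.6 kg.
Tool frame: the origin (TCP) lies midway between the tips of the shut fingers; the grasp point (between the pads) lies manip.tcp_to_grasp behind it (manip.tcp_to_grasp is the distance from the TCP to the grasp point, in m); z points along the fingers, y is the line along which they close (so a half turn about z gives the same grasp; the last joint's range is limited). The gripper opens to 85 mm and grips with 20 to 120 N. Pads are 22 mm wide; open, the fingers measure 114 mm over their backs; the gripper's body (76 mm by 85 mm) begins 54 mm behind the grasp point. The pads swing forward as they close: fully open they stand 13 mm farther back than shut.
Start: joints at [1.264, 0.3, 1.521, -0, 1.321, -0.067], TCP at [0.131, 0.534, 0.231] pointing down, gripper open.
Joint ranges: [-3.03, 3.03], [-0.79, 2.21], [0.23, 2.52], [-1.04, 4.18], [0, 3.07], [-2.55, 2.55]. Speed limits (rad/s): [2.22, 2.22, 2.57, 3.14, 3.14, 3.14].

INTERFACE

Orientations are given as a unit quaternion [w, x, y, z].
In Python, from workcell import manip gives the robot as it stands.
- The arm moves only by the tool apply_moves, never from a script. Its argument "increments" is a list that holds one entry, the list of rows, each a list of 7 numbers: the opening in per cent of the stroke, from 0 (shut) to 100 (fully open), then the shift along the tool's x, y, z in m, then the turn, a rotation vector about the tool's x, y, z in degrees. A call has 1 to 12 rows; each row shifts and turns the commanded pose from where the row before left it, along the tool's axes as they then stand; what a row does not reach is not made up. A row lasts 1/12 s, in which the tool goes at most 41.7 mm and 7.16 degrees, less where a joint would pass 70% of its speed; a pose out of reach is approached as far as the arm can. A call with a gripper value outside its range is refused whole. The fingers move at their own pace and stop on an object; the grip force is fixed at half the most. Time passes only in rows, so rows that do not move let the fingers close. It gives the time, the measured TCP pose, the force, the opening and the grip force at its end, in the units of the state.
- manip.get_obs(): the state, without advancing time (a new reading comes with each control period).
- manip.snapshot(name): name is "side" or "top"; returns (picture, depth): 384x512x3 uint8, red, green, blue; 384x512 float32, m along the optical axis (not along the pixel's ray), 0 where there is no reading.
- manip.camera_model(name): a dict with "fx", "fy", "cx", "cy" (pixels), "pose" (4x4, takes a point from camera to world coordinates). Camera axes: x right, y up, looking along -z (the intrinsics and any distortion apply to the point x, -y, -z); pixel columns grow to the right and rows downward; lengths in m; the calibration is good to about 2 mm. A picture is of the moment at which its call begins. camera_model takes no time and is no camera call.
- manip.hand_in(): hands the job in; it is judged then, once.
The state is a dict: "time": time; "joint_pos": joint angles; "qvel": joint speeds; "joint_efforts": joint torques, N m; "position": TCP position; "tool_rot": TCP orientation; "ft_force": force on the tool from outside, world axes, zero at the start; "wrist_torque": the same for the moment, N m; "gripper_width": finger opening in m; "finger_force": force on a finger pad.
Only numpy, scipy, OpenCV 4.12 (cv2) and the standard library are available. Lean on these libraries where they do the work, as an engineer would, in place of code of your own. Each camera call takes 0.05 s, during which the arm holds its last target. There are 200 camera calls.

## Working session

There is one attempt and no reset: what is moved stays moved. The work goes in short steps, Python scripts to look and compute and a tool call to move; the robot and the scene stay as the last step left them, time stands still between calls to the robot, and variables do not carry over. Pictures are saved under pics/ and viewed, at most 10 in all, crops included, and the job is handed in when it is done.

Besides the shell and the picture viewer there is one more tool, called after "Call:" as name(argument=value, ...) on one line, values as JSON. apply_moves: Moves the arm, as the interface text tells. Its arguments: {"type":"object","properties":{"increments":{"type":"array","items":{"type":"array","items":{"type":"array","items":{"type":"number"}}}}},"required":["increments"]}

```bash
mkdir -p pics
python3 - <<'E'
from workcell import manip
import cv2,numpy as np
for n in("top","side"):
    im,d=manip.snapshot(n); cv2.imwrite(f"pics/{n}0.png",im[:,:,::-1]); np.save(f"pics/{n}0.npy",d)
    m=manip.camera_model(n); print(n,m)
print(manip.get_obs(), manip.tcp_to_grasp)
E
```

```text
top {'fx': 409.1637934246779, 'fy': 409.1637934246779, 'cx': 258.45976744451787, 'cy': 186.9286369880986, 'pose': array([[-0.01890675,  0.98579503, -0.16688527,  0.38056502],
       [-0.99937513, -0.02361893, -0.0262964 ,  0.02323574],
       [-0.02986451,  0.16628381,  0.98562559,  1.05348993],
       [ 0.        ,  0.        ,  0.        ,  1.        ]])}
side {'fx': 371.9650582817834, 'fy': 371.9650582817834, 'cx': 256.4396372531573, 'cy': 194.71960835468641, 'pose': array([[ 0.69086048,  0.45867723, -0.55886224,  0.0197299 ],
       [-0.72296654,  0.44425175, -0.52911224, -0.46510118],
       [ 0.00558379,  0.76958144,  0.63852426,  0.68233255],
       [ 0.        ,  0.        ,  0.        ,  1.        ]])}
{'time': 0.1, 'joint_pos': array([ 1.26439957e+00,  3.00420216e-01,  1.52152709e+00,  6.90555567e-06,
        1.32072358e+00, -6.66221505e-02]), 'qvel': array([-0.00020882, -0.00159256, -0.00266147,  0.00070407, -0.00012166,
       -0.00020408]), 'joint_efforts': array([ 3.98427464e-04, -5.44375956e+01, -3.62372482e+01, -9.95473715e-05,
        3.03890265e-03, -2.81602325e-05]), 'position': array([0.13056319, 0.53405373, 0.23077207]), 'tool_rot': array([-1.03254770e-04,  1.19601155e-01,  9.92821874e-01, -5.29143848e-04]), 'ft_force': array([-0.50523794, -0.74451942, -0.18479717]), 'wrist_torque': array([ 0.00354761, -0.01045075,  0.03395848]), 'finger_force': 0.0, 'gripper_width': 0.08576549627225906} 0.0187
```

View pics/top0.png

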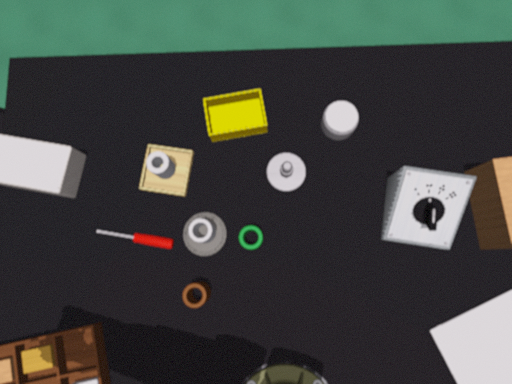

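View pics/side0.png

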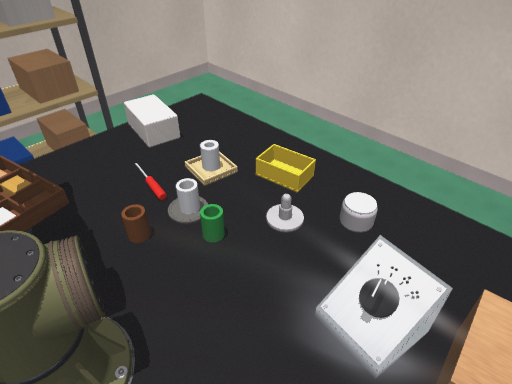

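Top view: pad sleeve's top is near (201,230), tray sleeve near (158,162), gauge near (286,170) and knob near (430,210). The green and brown tubes are decoys. I'll enlarge and use depth.

```bash
cat > h.py <<'E'
import numpy as np,cv2
from workcell import manip
def cloud(n,d):
    m=manip.camera_model(n); v,u=np.mgrid[:384,:512]
    p=np.stack([(u-m['cx'])/m['fx']*d,-(v-m['cy'])/m['fy']*d,-d],-1)
    P=p@m['pose'][:3,:3].T+m['pose'][:3,3]; P[d==0]=np.nan; return P
def ray(n,u,v,z):
    m=manip.camera_model(n); r=m['pose'][:3,:3]@[(u-m['cx'])/m['fx'],-(v-m['cy'])/m['fy'],-1]
    o=m['pose'][:3,3]; return o+r*(z-o[2])/r[2]
def proj(n,P):
    m=manip.camera_model(n); q=(np.asarray(P)-m['pose'][:3,3])@m['pose'][:3,:3]
    return m['cx']+m['fx']*q[...,0]/-q[...,2], m['cy']-m['fy']*q[...,1]/-q[...,2]
def circ(Q):
    return cv2.minEnclosingCircle(Q.astype(np.float32))
E
python3 - <<'E'
from h import *
for n,bx in(("top",dict(pad=(175,260,205,235),tray=(140,195,145,180),gauge=(260,312,145,197))),("side",dict(pad=(165,200,172,222),gauge=(262,310,185,235)))):
    P=cloud(n,np.load(f"pics/{n}0.npy"))
    for k,(a,b,c,e) in bx.items():
        if n=="top" and k=="pad": a,b,c,e=183,228,210,258
        Q=P[c:e,a:b].reshape(-1,3); Q=Q[~np.isnan(Q[:,0])]
        print(n,k,np.histogram(Q[:,2],bins=np.arange(-.005,.1,.005))[0])
        for lo,hi in((.003,.014),(.06,.083),(.083,.095)):
            S=Q[(Q[:,2]>lo)&(Q[:,2]<hi)]
            if len(S)>6: print(lo,len(S),S.mean(0).round(4),circ(S[:,:2]))
    if n=="top":
        C=P[165:250,380:480].reshape(-1,3);C=C[~np.isnan(C[:,0])]
        F=C[(C[:,2]>.04)]
        for i in range(4):
            A=np.c_[F[:,:2],np.ones(len(F))];s=np.linalg.lstsq(A,F[:,2],rcond=None)[0];r=F[:,2]-A@s;F=F[abs(r)<(.02,.008,.005,.004)[i]]
        print("plane",s,np.degrees(np.arctan(np.hypot(*s[:2]))),len(F),F.min(0),F.max(0))
        h=(C[:,2]-np.c_[C[:,:2],np.ones(len(C))]@s)/np.sqrt(1+s[0]**2+s[1]**2)
        K=C[(h>.035)&(h<.06)];print("bar",len(K),K.mean(0),h.max()); K=C[(h>.007)&(h<.014)];print("skirt",len(K),K.mean(0))
im=cv2.imread("pics/top0.png")
a=cv2.resize(im[165:255,380:480],None,fx=6,fy=6,interpolation=3)
cv2.imwrite("pics/c1.png",a)
a=cv2.resize(im[140:260,135:315],None,fx=4.4,fy=4.4,interpolation=3)
cv2.imwrite("pics/c2.png",a)
E
```

```text
top pad [442 704 575  14  15  11  12  14   9  15  12  12  14  12  12  15  14 115
 126   0]
0.003 934 [0.4378 0.1882 0.0058] ((0.4360007047653198, 0.19491145014762878), 0.07520615309476852)
0.06 91 [0.4437 0.1877 0.0753] ((0.4451529383659363, 0.18946442008018494), 0.027910448610782623)
0.083 203 [0.4459 0.1895 0.0855] ((0.4456309974193573, 0.18998780846595764), 0.027965769171714783)
top tray [220 430 377  71 197  91  17  17  22  22  22  18  23  26  20  20  28 152
 137   1]
0.003 664 [0.6244 0.2797 0.0063] ((0.6327296495437622, 0.29276424646377563), 0.08421346545219421)
0.06 144 [0.6091 0.291  0.0742] ((0.6131748557090759, 0.2958369553089142), 0.027999546378850937)
0.083 240 [0.6134 0.2959 0.0854] ((0.6130915880203247, 0.29586783051490784), 0.028080489486455917)
top gauge [895 664 564 377   4   6   6   6   3  35  11   3   4   4   2  20  47  22
   0   0]
0.003 1003 [ 0.5965 -0.0208  0.009 ] ((0.5992761850357056, -0.024699300527572632), 0.08812215179204941)
0.06 94 [ 0.5961 -0.0203  0.0765] ((0.5975707769393921, -0.02069740556180477), 0.013237672857940197)
plane [ 0.68318476 -0.122807   
[... 210 characters left out ...]
08  0.09935122]
side pad [168 499 356  42  41  32  33  32  25  31  32  30  41  48  40  52  56  65
 119   0]
0.003 467 [0.4269 0.1963 0.0068] ((0.4646616578102112, 0.24589256942272186), 0.11620436608791351)
0.06 233 [0.4414 0.1831 0.0722] ((0.44324547052383423, 0.1859203577041626), 0.027377329766750336)
0.083 147 [0.4446 0.1874 0.0861] ((0.4456633925437927, 0.18957483768463135), 0.029133455827832222)
side gauge [483 950 264 396  35  19  22  15  20  32  23  13  17  13  17  17  38  11
   0   0]
0.003 703 [ 0.5983 -0.0231  0.0097] ((0.6316608190536499, 0.003604009049013257), 0.11179200559854507)
0.06 96 [ 0.5923 -0.0253  0.0735] ((0.5957528948783875, -0.023456349968910217), 0.013098682276904583)
```

View pics/c1.png

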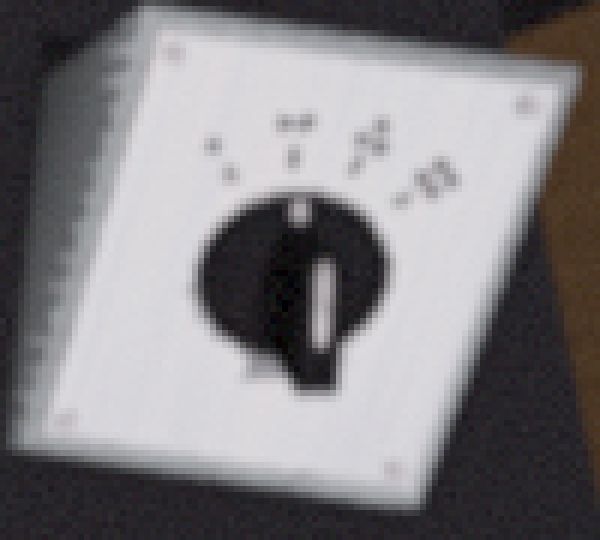

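View pics/c2.png

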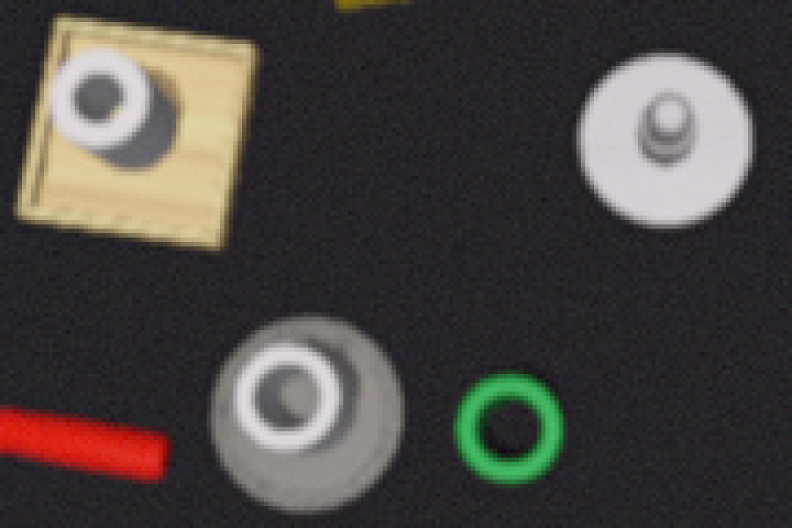

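The crop shows bore/outer about 74/109 px on the pad sleeve, which makes it the wide one, and 52/100 px on the tray sleeve, the narrow one. The pointer is vertical in the image, at two dots, with the dots at (220,160), (300,125), (370,140) and (435,180).

Call:
apply_moves(increments=[[[100, -0.0323, -0.0216, 0, 0, 0, 0], [100, -0.0323, -0.0216, 0, 0, 0, 0], [100, -0.0323, -0.0216, 0, 0, 0, 0], [100, -0.0323, -0.0216, 0, 0, 0, 0], [100, -0.0323, -0.0216, 0, 0, 0, 0], [100, -0.0323, -0.0216, 0, 0, 0, 0], [100, -0.0323, -0.0216, 0, 0, 0, 0], [100, -0.0323, -0.0216, 0, 0, 0, 0], [100, -0.0323, -0.0216, 0, 0, 0, 0], [100, -0.0323, -0.0216, 0, 0, 0, 0], [100, -0.0323, -0.0216, 0, 0, 0, 0], [100, -0.0323, -0.0216, 0, 0, 0, 0]]])

```text
time: 1.1
position: [0.4465, 0.1886, 0.2312]
tool_rot: [-0.0, 0.12, 0.993, -0.0]
ft_force: [0.1, 1.1, 0.0]
gripper_width: 0.0854
finger_force: 0.0
```

Run:
```python
from h import *
from scipy.spatial.transform import Rotation as Ro
from scipy.optimize import least_squares
for n,bx in(("top",(260,312,145,197)),("side",(262,310,185,235))):
    P=cloud(n,np.load(f"pics/{n}0.npy"));a,b,c,e=bx
    Q=P[c:e,a:b].reshape(-1,3); Q=Q[~np.isnan(Q[:,0])]
    ok=(Q[:,2]>.0065)&(np.hypot(Q[:,0]-.597,Q[:,1]+.021)<.06)&(Q[:,2]<.014)
    S=Q[ok][:,:2];hu=cv2.convexHull(S.astype(np.float32))[:,0]
    f=least_squares(lambda p:np.hypot(*(hu-p[:2]).T)-p[2],[.597,-.021,.05],loss='soft_l1',f_scale=.001).x
    print(n,"base",f)
P=cloud("top",np.load("pics/top0.npy"))[165:250,380:480].reshape(-1,3);P=P[~np.isnan(P[:,0])]
s=np.array([.68318,-.1228,-.28512]);nn=np.array([-s[0],-s[1],1]);nn/=np.linalg.norm(nn)
h=(P[:,2]-np.c_[P[:,:2],np.ones(len(P))]@s)*nn[2]
up=np.array([0,0,1])-nn*nn[2];up/=np.linalg.norm(up);rt=np.cross(up,nn) # right as seen facing
print("hist",np.histogram(h,bins=np.arange(-.01,.06,.004)))
for lo,hi in((.045,.056),(.009,.016)):
    K=P[(h>lo)&(h<hi)];uv=np.c_[K@rt,K@up].astype(np.float32)
    print(len(K),K.mean(0),h[(h>lo)&(h<hi)].mean(),cv2.minAreaRect(uv),cv2.minEnclosingCircle(uv))
print("n",nn,"up",up,"rt",rt)
o=manip.get_obs();p=o['position'];R=Ro.from_quat(o['tool_rot'],scalar_first=True)
print(p,o['tool_rot'],R.inv().apply(np.array([.4456,.1899,.037])-p))
```

```text
top base [ 0.5981119  -0.02071375  0.04927964]
side base [ 0.59690626 -0.02210527  0.04970761]
hist (array([  56,  668, 3309,  525,  136,  320,   34,   13,   17,   17,   18,
         12,   16,   57,  125,    4,    0]), array([-0.01 , -0.006, -0.002,  0.002,  0.006,  0.01 ,  0.014,  0.018,
        0.022,  0.026,  0.03 ,  0.034,  0.038,  0.042,  0.046,  0.05 ,
        0.054,  0.058]))
151 [ 0.45493869 -0.34169629  0.12529354] 0.047357519297603595 ((0.2560350298881531, 0.4899091124534607), (0.017618384212255478, 0.05834134295582771), 15.249690055847168) ((0.2525932192802429, 0.48903515934944153), 0.029291700571775436)
419 [ 0.48126031 -0.34234646  0.09975112] 0.011536660176541091 ((0.254869669675827, 0.49317029118537903), (0.07104714214801788, 0.06743426620960236), 24.368453979492188) ((0.2558344900608063, 0.49223214387893677), 0.036502961069345474)
n [-0.56122652  0.10087915  0.82149144] up [ 0.80853373 -0.14533204  0.57022085] rt [-1.76912419e-01 -9.84226598e-01 -1.38777878e-17]
[0.44646572 0.1886191  0.23117598] [-9.97576535e-05  1.19666571e-01  9.92814132e-01 -4.43751270e-05] [0.00110889 0.00106026 0.19417607]
```

Call:
apply_moves(increments=[[[100, 0.0011, 0.0011, 0.03, 0, 0, 0], [100, 0, 0, 0.035, 0, 0, 0], [100, 0, 0, 0.035, 0, 0, 0], [100, 0, 0, 0.035, 0, 0, 0], [100, 0, 0, 0.03, 0, 0, 0], [100, 0, 0, 0.02, 0, 0, 0], [100, 0, 0, 0.009, 0, 0, 0], [0, 0, 0, 0, 0, 0, 0], [0, 0, 0, 0, 0, 0, 0], [0, 0, 0, 0, 0, 0, 0], [0, 0, 0, 0, 0, 0, 0], [0, 0, 0, 0, 0, 0, 0]]])

```text
time: 2.1
position: [0.4457, 0.192, 0.0389]
tool_rot: [0.001, 0.12, 0.993, 0.001]
ft_force: [-1.9, -0.6, 7.9]
gripper_width: 0.0551
finger_force: 64.5
```

Call:
apply_moves(increments=[[[0, 0, 0, 0, 0, 0, 0], [0, 0, 0, 0, 0, 0, 0], [0, 0, 0, 0, 0, 0, 0], [0, 0, 0, 0, 0, 0, 0], [0, 0, 0, 0, 0, 0, 0], [0, 0, 0, 0, 0, 0, 0], [0, 0, 0, 0, 0, 0, 0], [0, 0, 0, 0, 0, 0, 0]]])

```text
time: 2.77
position: [0.4456, 0.192, 0.0389]
tool_rot: [0.001, 0.12, 0.993, 0.001]
ft_force: [-1.6, -0.5, 7.9]
gripper_width: 0.0552
finger_force: 64.5
```

Call:
apply_moves(increments=[[[0, 0, 0, -0.02, 0, 0, 0], [0, 0, 0, -0.035, 0, 0, 0], [0, 0, 0, -0.035, 0, 0, 0], [0, 0, 0, -0.03, 0, 0, 0], [0, -0.0248, -0.0214, 0, 0, 0, 0], [0, -0.0248, -0.0214, 0, 0, 0, 0], [0, -0.0248, -0.0214, 0, 0, 0, 0], [0, -0.0248, -0.0214, 0, 0, 0, 0], [0, -0.0248, -0.0214, 0, 0, 0, 0], [0, -0.0248, -0.0214, 0, 0, 0, 0], [0, -0.0248, -0.0214, 0, 0, 0, 0], [0, -0.0248, -0.0214, 0, 0, 0, 0]]])

```text
time: 3.77
position: [0.5974, -0.0231, 0.1578]
tool_rot: [0.0, 0.12, 0.993, 0.0]
ft_force: [0.1, 1.0, -3.8]
gripper_width: 0.0551
finger_force: 65.4
```

Run:
```python
from h import *
from scipy.spatial.transform import Rotation as Ro
o=manip.get_obs();p=o['position'];R=Ro.from_quat(o['tool_rot'],scalar_first=True)
ims=[]
for n,b in(("top",(240,330,110,220)),("side",(235,345,110,250))):
    im,d=manip.snapshot(n);ims.append(cv2.resize(im[b[2]:b[3],b[0]:b[1]],(390,480),interpolation=3))
print(p,o['tool_rot'],o['ft_force'],o['finger_force'],R.inv().apply(np.array([.5974,-.0212,.041])-p),o['qvel'].round(3))
cv2.imwrite("pics/g1.png",np.hstack(ims)[:,:,::-1])
```

```text
[ 0.59740603 -0.02314926  0.15779035] [1.59017255e-04 1.19646888e-01 9.92816497e-01 2.51016538e-05] [ 0.13965215  0.9762     -3.8036179 ] 65.44325441122055 [0.00050513 0.00188175 0.11679037] [-0.507  0.497 -0.73   0.     0.227 -0.506]
```

View pics/g1.png

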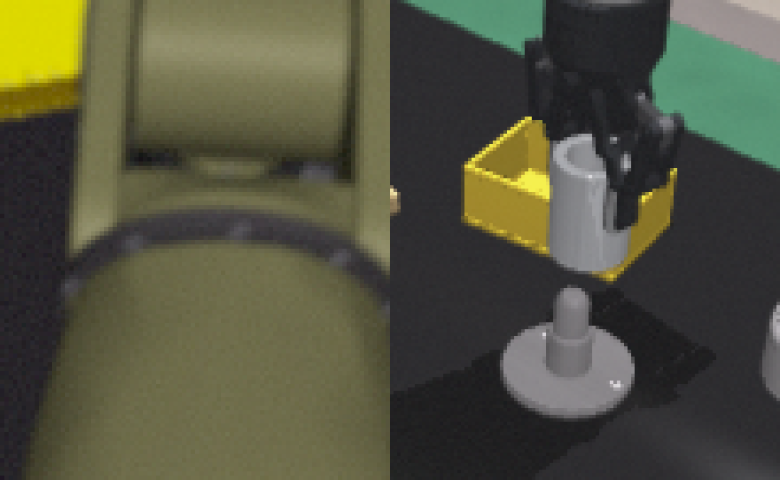

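The picture shows the sleeve held upright above the pin, and the top view is blocked by the arm. I'll measure the sleeve's axis and the pin in the same side view, once the arm has settled.

Call:
apply_moves(increments=[[[0, 0, 0, 0, 0, 0, 0], [0, 0, 0, 0, 0, 0, 0], [0, 0, 0, 0, 0, 0, 0]]])

```text
time: 4.12
position: [0.5964, -0.0209, 0.1576]
tool_rot: [-0.0, 0.119, 0.993, 0.0]
ft_force: [0.1, -0.2, -4.2]
gripper_width: 0.0547
finger_force: 65.5
```

Run:
```python
from h import *
from scipy.spatial.transform import Rotation as Ro
from scipy.optimize import least_squares
im,d=manip.snapshot("side");P=cloud("side",d).reshape(-1,3);P=P[~np.isnan(P[:,0])]
o=manip.get_obs();p=o['position'];R=Ro.from_quat(o['tool_rot'],scalar_first=True)
def fit(S,r,c):
    f=lambda q:np.hypot(*(S[:,:2]-q[:2]).T)-r
    g=least_squares(f,c,loss='soft_l1',f_scale=.001);return g.x,len(S),np.median(abs(g.fun))
N=P[np.hypot(P[:,0]-.598,P[:,1]+.022)<.034]
for lo,hi in((.13,.145),(.145,.16),(.13,.165)):
    S=N[(N[:,2]>lo)&(N[:,2]<hi)]; S=S[np.hypot(S[:,0]-.598,S[:,1]+.022)>.023]; print("sleeve",lo,fit(S,.028,[.598,-.022]))
print("zmin",np.sort(N[N[:,2]>.1,2])[:8])
S=N[(N[:,2]>.015)&(N[:,2]<.041)];print("pin low",fit(S,.017,[.598,-.022]))
S=N[(N[:,2]>.05)&(N[:,2]<.07)];print("pin thin",fit(S,.013,[.598,-.022]))
print(p,o['tool_rot'],R.as_matrix().round(3).tolist(),np.abs(o['qvel']).max())
```

```text
sleeve 0.13 (array([ 0.59707332, -0.02202887]), 110, np.float64(0.000592908145720935))
sleeve 0.145 (array([ 0.59740398, -0.02199121]), 107, np.float64(0.0006808165622281676))
sleeve 0.13 (array([ 0.59732701, -0.02202673]), 243, np.float64(0.0006252830167864099))
zmin [0.12501955 0.12536558 0.12553917 0.12560042 0.1263312  0.12633625
 0.12699576 0.12709346]
pin low (array([ 0.59811096, -0.02133467]), 99, np.float64(0.0006206960963326923))
pin thin (array([ 0.59815178, -0.02146184]), 61, np.float64(0.0006389372489646414))
[ 0.59648063 -0.02080649  0.15757808] [5.06542398e-05 1.19053390e-01 9.92887852e-01 3.11179635e-05] [[-0.972, 0.236, 0.0], [0.236, 0.972, 0.0], [-0.0, 0.0, -1.0]] 0.002416844042668896
```

Call:
apply_moves(increments=[[[0, -0.0007, 0.0008, 0, 0, 0, 0], [0, 0, 0, 0.01, 0, 0, 0], [0, 0, 0, 0.01, 0, 0, 0], [0, 0, 0, 0.01, 0, 0, 0], [0, 0, 0, 0.01, 0, 0, 0], [0, 0, 0, 0.01, 0, 0, 0], [0, 0, 0, 0.01, 0, 0, 0], [0, 0, 0, 0.01, 0, 0, 0], [0, 0, 0, 0, 0, 0, 0]]])

```text
time: 4.92
position: [0.5967, -0.021, 0.0847]
tool_rot: [-0.002, 0.12, 0.993, -0.0]
ft_force: [-0.4, -0.1, -4.5]
gripper_width: 0.0551
finger_force: 65.4
```

Call:
apply_moves(increments=[[[0, 0, 0, 0.005, 0, 0, 0], [0, 0, 0, 0.005, 0, 0, 0], [0, 0, 0, 0.005, 0, 0, 0], [0, 0, 0, 0.005, 0, 0, 0], [0, 0, 0, 0.005, 0, 0, 0], [0, 0, 0, 0.005, 0, 0, 0], [0, 0, 0, 0.005, 0, 0, 0], [0, 0, 0, 0, 0, 0, 0]]])

```text
time: 5.58
position: [0.5972, -0.021, 0.0511]
tool_rot: [-0.001, 0.12, 0.993, -0.0]
ft_force: [-0.1, -0.4, -3.6]
gripper_width: 0.055
finger_force: 65.5
```

Call:
apply_moves(increments=[[[0, 0, 0, 0.003, 0, 0, 0], [0, 0, 0, 0.002, 0, 0, 0], [0, 0, 0, 0.002, 0, 0, 0], [0, 0, 0, 0.001, 0, 0, 0], [0, 0, 0, 0, 0, 0, 0], [0, 0, 0, 0, 0, 0, 0]]])

```text
time: 6.08
position: [0.5977, -0.0211, 0.0444]
tool_rot: [0.0, 0.12, 0.993, -0.0]
ft_force: [0.8, -0.6, -4.3]
gripper_width: 0.0548
finger_force: 65.5
```

Call:
apply_moves(increments=[[[0, 0, 0, 0.001, 0, 0, 0], [0, 0, 0, 0.001, 0, 0, 0], [0, 0, 0, 0.001, 0, 0, 0], [0, 0, 0, 0, 0, 0, 0]]])

```text
time: 6.42
position: [0.598, -0.0212, 0.043]
tool_rot: [0.001, 0.12, 0.993, -0.0]
ft_force: [-8.8, 0.6, 14.7]
gripper_width: 0.0551
finger_force: 66.9
```

Seated on the base: the wrist force rose at the expected height. Now release and rise.

Call:
apply_moves(increments=[[[100, 0, 0, 0, 0, 0, 0], [100, 0, 0, 0, 0, 0, 0], [100, 0, 0, 0, 0, 0, 0], [100, 0, 0, 0, 0, 0, 0], [100, 0, 0, 0, 0, 0, 0], [100, 0, 0, 0, 0, 0, 0], [100, 0, 0, 0, 0, 0, 0], [100, 0, 0, 0, 0, 0, 0]]])

```text
time: 7.08
position: [0.5977, -0.0211, 0.0412]
tool_rot: [-0.0, 0.12, 0.993, 0.0]
ft_force: [-0.7, -0.6, 0.6]
gripper_width: 0.0852
finger_force: 0.0
```

Call:
apply_moves(increments=[[[100, 0, 0, -0.01, 0, 0, 0], [100, 0, 0, -0.02, 0, 0, 0], [100, 0, 0, -0.03, 0, 0, 0], [100, 0, 0, -0.04, 0, 0, 0], [100, 0, 0, -0.04, 0, 0, 0], [100, 0, 0, -0.04, 0, 0, 0], [100, 0, 0, -0.02, 0, 0, 0], [100, 0, 0, 0, 0, 0, 0]]])

```text
time: 7.75
position: [0.599, -0.0211, 0.2479]
tool_rot: [0.005, 0.12, 0.993, 0.0]
ft_force: [-0.7, -0.5, 0.6]
gripper_width: 0.0853
finger_force: 0.0
```

Run:
```python
from h import *
from scipy.spatial.transform import Rotation as Ro
im,d=manip.snapshot("side");P=cloud("side",d)
Q=P.reshape(-1,3);Q=Q[~np.isnan(Q[:,0])];N=Q[(np.hypot(Q[:,0]-.598,Q[:,1]+.021)<.034)&(Q[:,2]>.084)&(Q[:,2]<.1)]
print("sleeve top",len(N),N[:,2].max(),np.median(N[:,2]),circ(N[:,:2]))
cv2.imwrite("pics/s2.png",cv2.resize(im[170:380,240:490],None,fx=2.6,fy=2.6,interpolation=3)[:,:,::-1])
# knob target
n=np.array([-.56123,.10088,.82149]);up=np.array([.80853,-.14533,.57022]);rt=np.array([-.17691,-.98423,0])
face0=np.array([0,0,-.28512])+0 ; c=(n@face0)
K=rt*.2558+up*.491+n*(c+.037)
a=np.radians(-14);ptr=up*np.cos(a)+rt*np.sin(a)
z=-n;x=-ptr;y=np.cross(z,x);T=Ro.from_matrix(np.c_[x,y,z])
o=manip.get_obs();p=o['position'];R=Ro.from_quat(o['tool_rot'],scalar_first=True)
pre=K+n*(-.0187+.08)
print("K",K,"pre",pre,"p",p); print("shift now",R.inv().apply(pre-p),"rotvec",np.degrees((R.inv()*T).as_rotvec()),o['joint_pos'])
for nm in("top","side"): print(proj(nm,[K,K+n*.012,K+n*.012+ptr*.029]))
```

```text
sleeve top 187 0.09340928009333072 0.0894658454275935 ((0.5969127416610718, -0.023206045851111412), 0.0298671405762434)
K [ 0.46242224 -0.34301894  0.11796111] pre [ 0.42801885 -0.336835    0.16831845] p [ 0.59827631 -0.02109451  0.24456522]
shift now [ 0.09079281 -0.34719538  0.07553316] rotvec [  3.1754741  -34.45927346 -17.02052514] [-9.64206981e-02  3.97149765e-01  1.35981052e+00  1.43506468e-06
  1.37951158e+00 -1.42745639e+00]
(array([431.83313846, 433.26490719, 433.83883251]), array([216.18446136, 218.77778632, 207.30337466]))
(array([375.06428909, 373.67871971, 381.01247611]), array([292.66253063, 291.22878449, 276.84784041]))
```

View pics/s2.png

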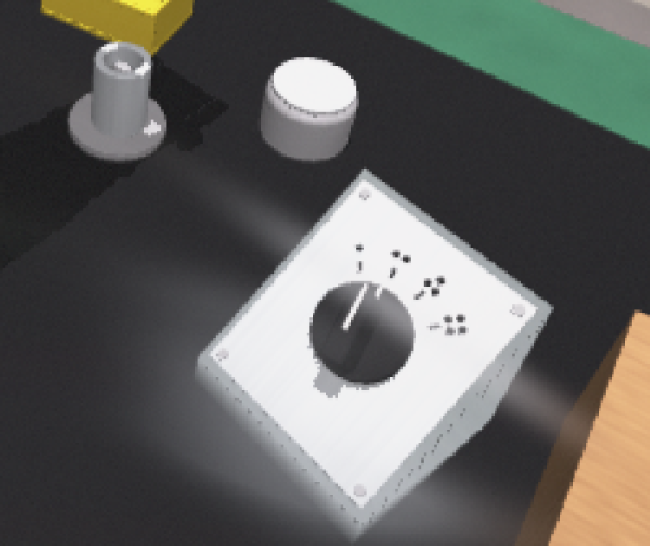

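The picture shows the sleeve standing on the gauge base, with the pointer at two dots. The projected knob position matches the images. Moving to the knob.

Call:
apply_moves(increments=[[[70, 0.0091, -0.0347, 0, 0, 0, 0], [70, 0.0091, -0.0347, 0, 0, 0, 0], [70, 0.0091, -0.0347, 0, 0, 0, 0], [70, 0.0091, -0.0347, 0, 0, 0, 0], [70, 0.0091, -0.0347, 0, 0, 0, 0], [70, 0.0091, -0.0347, 0, 0, 0, 0], [70, 0.0091, -0.0347, 0, 0, 0, 0], [70, 0.0091, -0.0347, 0, 0, 0, 0], [70, 0.0091, -0.0347, 0, 0, 0, 0], [70, 0.0091, -0.0347, 0, 0, 0, 0], [70, 0, 0, 0, 0, 0, 0]]])

```text
time: 8.72
position: [0.4238, -0.3405, 0.2402]
tool_rot: [-0.001, 0.122, 0.993, 0.0]
ft_force: [-0.6, 0.6, -1.1]
gripper_width: 0.0598
finger_force: 0.0
```

Call:
apply_moves(increments=[[[70, 0, 0, 0, 0.45, -4.92, -2.43], [70, 0, 0, 0, 0.45, -4.92, -2.43], [70, 0, 0, 0, 0.45, -4.92, -2.43], [70, 0, 0, 0, 0.45, -4.92, -2.43], [70, 0, 0, 0, 0.45, -4.92, -2.43], [70, 0, 0, 0, 0.45, -4.92, -2.43], [70, 0, 0, 0, 0.45, -4.92, -2.43], [70, 0, 0, 0, 0, 0, 0], [70, 0, 0, 0, 0, 0, 0]]])

```text
time: 9.47
position: [0.4567, -0.3072, 0.2574]
tool_rot: [0.264, -0.006, 0.962, -0.075]
ft_force: [-0.1, -0.0, 0.4]
gripper_width: 0.0599
finger_force: 0.0
```

```bash
cat > k.py <<'E'
from h import *
from scipy.spatial.transform import Rotation as Ro
n=np.array([-.56123,.10088,.82149]);up=np.array([.80853,-.14533,.57022]);rt=np.array([-.17691,-.98423,0])
K=np.array([.4624,-.3430,.1180]);a=np.radians(-14);ptr=up*np.cos(a)+rt*np.sin(a)
z=-n;x=-ptr;T=Ro.from_matrix(np.c_[x,np.cross(z,x),z])
o=manip.get_obs();p=o['position'];R=Ro.from_quat(o['tool_rot'],scalar_first=True)
for h in(.06,.0):
    print("to grasp at h",h,R.inv().apply(K+n*(h-.0187)-p).round(4))
print("rotvec",np.degrees((R.inv()*T).as_rotvec()),p,o['joint_pos'].round(3),o['ft_force'].round(1))
E
python3 k.py
```

```text
to grasp at h 0.06 [ 0.07   -0.0161  0.0852]
to grasp at h 0.0 [ 0.0663 -0.0138  0.1451]
rotvec [-2.1174272  -3.58540399 -2.24427385] [ 0.45666452 -0.30724426  0.25740744] [-0.772  0.038  1.853  0.366  0.785 -2.554] [-0.1 -0.   0.4]
```

Joint 6 is at its limit, so I'll use the half-turned grasp.

Call:
apply_moves(increments=[[[70, 0, 0, 0, 0, 0, 4], [70, 0, 0, 0, 0, 0, 7], [70, 0, 0, 0, 0, 0, 7], [70, 0, 0, 0, 0, 0, 7], [70, 0, 0, 0, 0, 0, 7], [70, 0, 0, 0, 0, 0, 7], [70, 0, 0, 0, 0, 0, 7], [70, 0, 0, 0, 0, 0, 7], [70, 0, 0, 0, 0, 0, 7], [70, 0, 0, 0, 0, 0, 7], [70, 0, 0, 0, 0, 0, 7], [70, 0, 0, 0, 0, 0, 7]]])

```text
time: 10.47
position: [0.4563, -0.3085, 0.257]
tool_rot: [0.249, 0.623, 0.733, 0.114]
ft_force: [0.3, -0.4, -0.4]
gripper_width: 0.0599
finger_force: 0.0
```

Call:
apply_moves(increments=[[[70, 0, 0, 0, 0, 0, 7], [70, 0, 0, 0, 0, 0, 7], [70, 0, 0, 0, 0, 0, 7], [70, 0, 0, 0, 0, 0, 7], [70, 0, 0, 0, 0, 0, 7], [70, 0, 0, 0, 0, 0, 7], [70, 0, 0, 0, 0, 0, 7], [70, 0, 0, 0, 0, 0, 7], [70, 0, 0, 0, 0, 0, 7], [70, 0, 0, 0, 0, 0, 7], [70, 0, 0, 0, 0, 0, 7], [70, 0, 0, 0, 0, 0, 7]]])

```text
time: 11.47
position: [0.4564, -0.3085, 0.257]
tool_rot: [0.108, 0.953, 0.127, 0.252]
ft_force: [0.8, -0.0, 0.2]
gripper_width: 0.0599
finger_force: 0.0
```

```bash
sed -i 's/x=-ptr/x=ptr/' k.py; python3 k.py
```

```text
to grasp at h 0.06 [-0.0709 -0.003   0.0849]
to grasp at h 0.0 [-0.0667 -0.0043  0.1448]
rotvec [ 1.6493413   3.90758529 12.3105349 ] [ 0.45635762 -0.30850537  0.25700205] [-0.774  0.04   1.851  0.365  0.786  0.332] [ 0.8 -0.   0.2]
```

Rotate the rest and move to the standoff.

Call:
apply_moves(increments=[[[70, -0.015, 0, 0, 0.82, 1.95, 6.15], [70, -0.02, -0.001, 0.01, 0.82, 1.95, 6.15], [70, -0.015, -0.001, 0.02, 0, 0, 0], [70, -0.015, -0.001, 0.02, 0, 0, 0], [70, 0, 0, 0.02, 0, 0, 0], [70, 0, 0, 0, 0, 0, 0], [70, 0, 0, 0, 0, 0, 0]]])

```text
time: 12.05
position: [0.4413, -0.3243, 0.1655]
tool_rot: [0.063, 0.954, 0.035, 0.292]
ft_force: [0.6, -0.4, 0.4]
gripper_width: 0.0601
finger_force: 0.0
```

```bash
python3 k.py
```

```text
to grasp at h 0.06 [-0.0108  0.0124  0.0114]
to grasp at h 0.0 [-0.0108  0.0125  0.0714]
rotvec [-0.07104719 -0.00103185  0.36840941] [ 0.44133004 -0.32429273  0.16551071] [-0.865  0.162  1.971  0.667  0.626  0.16 ] [ 0.6 -0.4  0.4]
```

Call:
apply_moves(increments=[[[70, -0.0108, 0.0125, 0, 0, 0, 0.3], [70, 0, 0, 0, 0, 0, 0], [70, 0, 0, 0.015, 0, 0, 0], [70, 0, 0, 0.015, 0, 0, 0], [70, 0, 0, 0.015, 0, 0, 0], [70, 0, 0, 0.015, 0, 0, 0], [70, 0, 0, 0.008, 0, 0, 0], [70, 0, 0, 0, 0, 0, 0]]])

```text
time: 12.72
position: [0.4717, -0.3444, 0.106]
tool_rot: [0.063, 0.954, 0.033, 0.293]
ft_force: [-0.7, 0.5, 0.2]
gripper_width: 0.06
finger_force: 0.0
```

```bash
python3 k.py
```

```text
to grasp at h 0.06 [-0.0008 -0.     -0.0566]
to grasp at h 0.0 [-0.0009  0.      0.0034]
rotvec [-0.00776935 -0.08305821  0.12106675] [ 0.47169282 -0.34444753  0.105962  ] [-0.843  0.337  1.919  0.787  0.522  0.036] [-0.7  0.5  0.2]
```

Call:
apply_moves(increments=[[[0, 0, 0, 0, 0, 0, 0], [0, 0, 0, 0, 0, 0, 0], [0, 0, 0, 0, 0, 0, 0], [0, 0, 0, 0, 0, 0, 0], [0, 0, 0, 0, 0, 0, 0], [0, 0, 0, 0, 0, 0, 0], [0, 0, 0, 0, 0, 0, 0], [0, 0, 0, 0, 0, 0, 0], [0, 0, 0, 0, 0, 0, 0], [0, 0, 0, 0, 0, 0, 0]]])

```text
time: 13.55
position: [0.4711, -0.3443, 0.1073]
tool_rot: [0.063, 0.953, 0.033, 0.293]
ft_force: [-9.2, 8.1, 11.1]
gripper_width: 0.0166
finger_force: 58.2
```

Call:
apply_moves(increments=[[[0, 0, 0, -0.001, 0, 0, 2], [0, 0, 0, 0, 0, 0, 5], [0, 0, 0, 0, 0, 0, 5], [0, 0, 0, 0, 0, 0, 5], [0, 0, 0, 0, 0, 0, 5], [0, 0, 0, 0, 0, 0, 4], [0, 0, 0, 0, 0, 0, 2], [0, 0, 0, 0, 0, 0, 0], [0, 0, 0, 0, 0, 0, 0]]])

```text
time: 14.3
position: [0.4707, -0.3453, 0.1074]
tool_rot: [-0.009, 0.933, -0.2, 0.3]
ft_force: [8.4, -6.1, -8.5]
gripper_width: 0.0166
finger_force: 62.0
```

```bash
python3 k.py
```

```text
to grasp at h 0.06 [-0.001  -0.0004 -0.0549]
to grasp at h 0.0 [-0.0012 -0.0005  0.0051]
rotvec [  0.11991153  -0.14981797 -27.91716561] [ 0.47073961 -0.34527633  0.10744981] [-0.845  0.333  1.92   0.786  0.522  0.526] [ 8.4 -6.1 -8.5]
```

Turned 28°. Open, back off, and look.

Call:
apply_moves(increments=[[[70, 0, 0, 0, 0, 0, 0], [70, 0, 0, 0, 0, 0, 0], [70, 0, 0, 0, 0, 0, 0], [70, 0, 0, 0, 0, 0, 0], [70, 0, 0, 0, 0, 0, 0], [70, 0, 0, 0, 0, 0, 0]]])

```text
time: 14.8
position: [0.4707, -0.3447, 0.1073]
tool_rot: [-0.009, 0.933, -0.199, 0.3]
ft_force: [0.1, -0.1, -0.3]
gripper_width: 0.0599
finger_force: 0.0
```

Call:
apply_moves(increments=[[[70, 0, 0, -0.01, 0, 0, 0], [70, 0, 0, -0.02, 0, 0, 0], [70, 0, 0, -0.03, 0, 0, 0], [70, 0, 0, -0.03, 0, 0, 0], [70, 0, 0, -0.03, 0, 0, 0], [70, 0, 0, -0.03, 0, 0, 0], [70, 0, 0, -0.02, 0, 0, 0], [70, 0, 0, 0, 0, 0, 0], [70, 0, 0, 0, 0, 0, 0]]])

```text
time: 15.55
position: [0.3747, -0.3276, 0.2476]
tool_rot: [-0.008, 0.933, -0.199, 0.3]
ft_force: [1.0, 0.1, -0.5]
gripper_width: 0.0597
finger_force: 0.0
```

Run:
```python
from h import *
im,d=manip.snapshot("side");cv2.imwrite("pics/s3.png",cv2.resize(im[130:380,180:490],None,fx=2.4,fy=2.4,interpolation=3)[:,:,::-1])
```

```text
(no output)
```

View pics/s3.png

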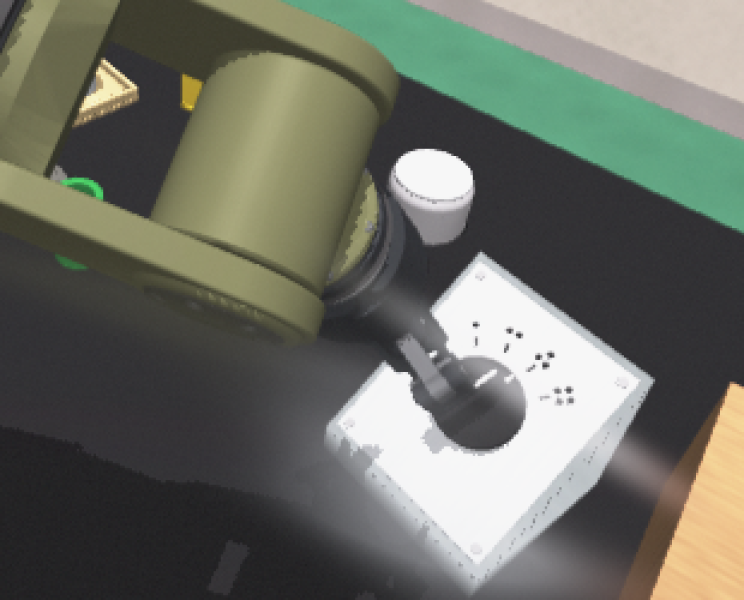

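The pointer line (485,378) and skirt mark (510,378) aim at the three-dot tick (530,367), and the gripper is clear. I'll check the sleeves numerically before handing in.

Run:
```python
from h import *
im,d=manip.snapshot("top");Q=cloud("top",d).reshape(-1,3);Q=Q[~np.isnan(Q[:,0])]
for nm,c in(("gauge",(.598,-.021)),("tray",(.613,.296))):
    N=Q[(np.hypot(Q[:,0]-c[0],Q[:,1]-c[1])<.034)&(Q[:,2]>.082)&(Q[:,2]<.11)];print(nm,len(N),N[:,2].mean() if len(N) else None,circ(N[:,:2]) if len(N) else None)
o=manip.get_obs();print(o['ft_force'],abs(o['qvel']).max())
```

```text
gauge 241 0.0886949231262407 ((0.5990229249000549, -0.021471688523888588), 0.027952851727604866)
tray 273 0.08536971717146105 ((0.6135023832321167, 0.295706570148468), 0.027843071147799492)
[-0.50029858  0.25546093  0.044396  ] 0.019920757755866273
```

```bash
python3 -c "
from workcell import manip
print(manip.hand_in())"
```

```text
the job is handed in; nothing more can be done
None
```

The pad's sleeve was the wide one: it went all the way down to the gauge's base and is released there, the selector is clicked in at three dots, and the job is handed in (no verdict was returned).

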